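Reset the collar of a displacement trainer

ROBOT

A 6-joint arm with a two-finger parallel gripper is mounted at the origin on the work surface. World frame = base frame: x ahead of the robot, y to its left, z up, the work surface at z = 0. Lengths are in m, angles in rad, forces in N, time in s.
With the tool pointing down it reaches from about 0.325 to 0.775 m from the base axis. Payload 5.5 kg.
Tool frame: the origin (TCP) lies between the finger pads; the fingertips stand 8 mm ahead of it and the grasp point (between the pads) lies 11 mm behind it (tcp_to_tips is the distance from the TCP to the fingertips, in m); z points along the fingers, y is the line along which they close (so a half turn about z gives the same grasp; the last joint's range is limited). The gripper opens to 88 mm and grips with 3 to 60 N. Pads are 20 mm wide; open, the fingers measure 115 mm over their backs; the gripper's body (75 mm by 178 mm) begins 61 mm behind the grasp point.
Start: joints at [1.273, 0.091, 1.231, -0, 1.82, -0.057], TCP at [0.143, 0.583, 0.231] pointing down, gripper open.
Joint ranges: [-2.87, 2.87], [-0.86, 2.18], [0.17, 2.46], [-1.51, 4.65], [0.06, 2.69], [-2.65, 2.65]. Speed limits (rad/s): [2.57, 2.57, 3.01, 3.14, 3.14, 3.14].

INTERFACE

Orientations are given as a unit quaternion [w, x, y, z].
In Python, from bench import * gives the robot as it stands. Calls block until the motion is done:
- move_to(position, orientation): joint-space move of the TCP to a pose.
- move_l(position, speed=0.15, orientation=None): straight line of the TCP; orientation=None keeps the orientation; speed is the mean speed in m/s.
- movej(angles): joint-space move.
- gripper_open() and close(): open the fingers fully, or close them until they stop; the grip force is fixed at half the most.
- hold(seconds).
- inverse_kinematics(position, orientation): joint angles nearest the present ones, or None.
- state(): the state.
- get_image(name): name is "scene" or "top"; returns a dict with "frame" (400x640x3 uint8, blue, green, red), "depth" (400x640 float32, m along the optical axis (not along the pixel's ray), 0 where there is no reading), "camera_matrix" (3x3 intrinsics, pixels), "k1" (the pictures are not rectified: a ray, as slopes to the right and down, at radius r is drawn at 1 + k1 r^2 times it, then the intrinsics apply), "view" (4x4, takes a point from world to camera coordinates). Camera axes: x right, y up, looking along -z (the intrinsics and any distortion apply to the point x, -y, -z); pixel columns grow to the right and rows downward; lengths in m; the calibration is good to about 2 mm. A picture is of the moment at which its call begins.
A pose or a line that the arm cannot do raises IKError and nothing moves.
- job_done(): hands the job in; it is judged then, once.
The state is a dict: "time": time; "joint_pos": joint angles; "dq": joint speeds; "joint_torque": joint torques, N m; "ee_pos": TCP position; "ee_rot": TCP orientation; "ft_force": force on the tool from outside, world axes, zero at the start; "moment": the same for the moment, N m; "finger_gap": finger opening in m; "finger_force": force on a finger pad.
Only numpy, scipy, OpenCV 4.12 (cv2) and the standard library are available. Lean on these libraries where they do the work, as an engineer would, in place of code of your own. Each camera call takes 0.05 s, during which the arm holds its last target. There are 200 camera calls.

TASK

Two small displacement trainers stand on the lab bench. On the one with the round knurled collar and the little pointed brass post, loosen the collar's winged set screw by turning it anticlockwise about a fifth of a turn or somewhat more, then slide the collar along its rod until it stands level with the post, and leave it there with the screw loose. Leave the collar and screw of the other trainer, the one with the square collar, as they are.

Things in the scene. Friction and masses are not known exactly. Their poses are not given: they have to be found in the camera images.
- wing (a point): Centre of the upright wing of the round collar's set screw, on the screw's axis: 32 mm long (x), 8 thick (y), 26 high (z up), steel, gripped from above; it starts across the rod. A neck leaves 16 mm between wing and collar. Collar: knurled steel ring, 36 mm across, 26 long, on a 16 mm level rod 47 mm below this point; slides with the wing, cannot turn on the rod.
- bench_screw (a joint): Angle of that set screw, rad: starts tight at 0 to 0.15, grows anticlockwise seen from above, end stop 1.7. Tight, its tip sits in a dimple of the rod and blocks the collar; it is clear of it from about 0.75; loose above 0.85. It turns with under 0.1 N m and stays where left; once loose, the collar slides with about 2 N and stays where left.
- mark (a point): Tip, 93 mm above the table, of the fixed brass post (8 mm thick, 42 high) on the round collar's trainer, 38 mm beside the rod's axis. y runs along the rod, z up; the collar must go towards +y until wing and tip have the same y here. The rod spans 250 mm between brackets 98 mm high, on a wooden case 110 x 280 x 50 mm.
- other_wing (a point): Point on the wing of the other trainer's set screw, 12 mm out from the screw's axis along the wing and half-way up it. That trainer looks the same but has a square collar (34 mm wide, 36 high) and no brass post. It is to be left alone.

How it is judged:
On the way, in this order (a step that is already met when the one before it is completed fails the run):
1. the set screw of the round collar is loosened (turned beyond 0.85 rad) (value of joint bench_screw above 0.85 rad), for 0.1 s.
2. the round collar stands level with the brass post (within 12 mm along the rod) (y of wing in the frame of mark between -0.012 and 0.012 m), for 0.2 s.
At the end, for the whole second after the job is handed in: The round collar stays level with the brass post, within 12 mm along the rod, and its set screw is loose (beyond 0.85 rad) (all of step 2 and value of joint bench_screw above 0.85 rad); the robot touches nothing.
It fails at once if the other trainer's set screw or collar is moved by more than 8 mm (distance of other_wing from where it was at the start of the episode above 0.008 m).
It also fails if it takes over 35 s, if anything falls off the work surface, if the arm or the gripper's body presses on something with over 40 N, if the wrist force passes 120 N, or if a joint passes its speed limit or range.

## Working session

There is one attempt and no reset: what is moved stays moved. The work goes in short steps, each a Python script; the robot and the scene stay as the last script left them, time stands still between calls to the robot, and variables do not carry over. Pictures are saved under pics/ and viewed, at most 10 in all, crops included, and the job is handed in when it is done.

```bash
mkdir -p pics; cat > h.py <<'E'
import numpy as np, cv2
from bench import *
def world(im):
    """per-pixel world points"""
    K=np.array(im["camera_matrix"]);d=im["depth"];h,w=d.shape
    u,v=np.meshgrid(np.arange(w),np.arange(h))
    a=(u-K[0,2])/K[0,0];b=(v-K[1,2])/K[1,1];x,y=a.copy(),b.copy()
    for _ in range(10):
        s=1+im["k1"]*(x*x+y*y);x=a/s;y=b/s
    P=np.stack([x*d,-y*d,-d,np.ones_like(d)],-1)
    return (P@np.linalg.inv(np.array(im["view"])).T)[...,:3]
E
python3 - <<'E'
from h import *
for n in("scene","top"):
    im=get_image(n);cv2.imwrite(f"pics/{n}1.png",im["frame"]);np.savez(f"{n}1.npz",W=world(im),d=im["depth"])
    print(n,np.linalg.inv(np.array(im["view"]))[:3].round(3).tolist(),im["k1"])
print(state())
E
```

```text
scene [[-0.183, -0.566, 0.804, 1.065], [0.983, -0.106, 0.149, 0.065], [0.002, 0.818, 0.576, 0.536]] -0.027704956731606372
top [[0.014, 0.989, -0.145, 0.428], [-1.0, 0.014, 0.002, -0.003], [0.004, 0.144, 0.989, 0.956]] -0.005846236444399337
{'time': 0.1, 'joint_pos': array([ 1.27327351e+00,  9.17697296e-02,  1.23172175e+00, -3.41153608e-05,
        1.81982185e+00, -5.67106451e-02]), 'dq': array([ 0.0008115 , -0.00049695, -0.00354347,  0.00035671, -0.00227558,
        0.00061993]), 'joint_torque': array([ 1.69426356e-03, -4.47857273e+01, -4.07571995e+01,  7.00232852e-02,
        2.84729234e-02, -1.37897164e-04]), 'ee_pos': array([0.14304045, 0.582443  , 0.22965292]), 'ee_rot': array([-1.35308225e-04,  1.20119479e-01,  9.92759070e-01, -8.49791265e-04]), 'ft_force': array([ 0.68721579, -0.71752149, -0.03685493]), 'moment': array([0.00212573, 0.0578117 , 0.03250537]), 'finger_force': 0.0, 'finger_gap': 0.08769742239961711}
```

View pics/scene1.png

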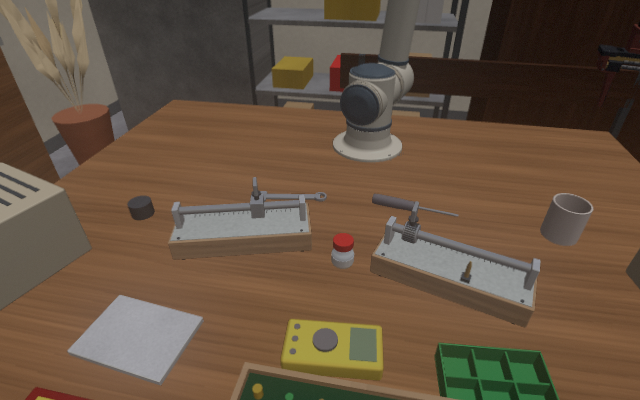

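View pics/top1.png

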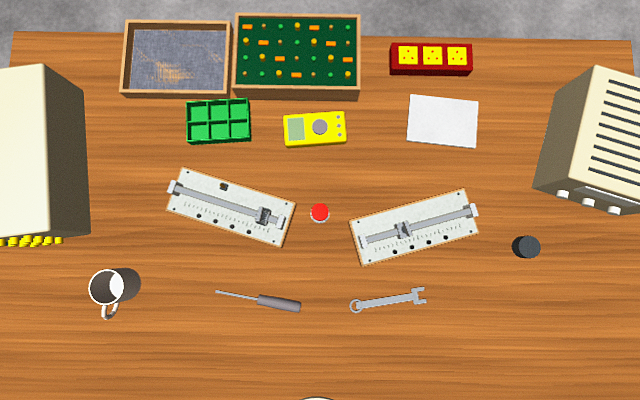

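The scene view shows the round collar's trainer on the right, with the wing at about (414,215) and the post at (467,270). In the top view it is on the left, with the collar at about (262,215) and the post at (223,186). Next I'll measure both from depth.

```bash
python3 - <<'E'
from h import *
T=np.load("top1.npz");W=T["W"];S=np.load("scene1.npz");V=S["W"]
m=np.zeros(W.shape[:2],bool);m[155:260,155:303]=1
m&=T["d"]>0
P=W[m]
print("zmax",P[:,2].max())
case=P[(P[:,2]>.042)&(P[:,2]<.058)]
r=cv2.minAreaRect(case[:,:2].astype(np.float32)*1000);print("case top",r,np.median(case[:,2]))
c=cv2.boxPoints(r);e=[c[1]-c[0],c[2]-c[1]];l=max(e,key=np.linalg.norm);l=l/np.linalg.norm(l)
if l[1]<0:l=-l
n=np.array([l[1],-l[0]]);o=np.array(r[0])/1000
print("l",l,"n",n)
def rep(name,P,Q):
    s=(P[:,:2]-o)@l;t=(P[:,:2]-o)@n
    for a in np.arange(-.14,.14,.01):
        k=(s>a)&(s<a+.01)&(P[:,2]>.06)
        if k.sum():print(name,"s%.3f n%d t[%.3f %.3f %.3f] z[%.3f %.3f]"%(a,k.sum(),t[k].min(),np.median(t[k]),t[k].max(),np.median(P[k,2]),P[k,2].max()))
rep("top",P,0)
m=np.zeros(V.shape[:2],bool);m[190:320,365:545]=1;m&=S["d"]>0
rep("scn",V[m],0)
k=m&(V[...,2]>.108)&(V[...,2]<.2);k[:, :395]=0;k[:,430:]=0
Q=V[k];print("wing scene",len(Q),Q.min(0),Q.mean(0),Q.max(0),cv2.minAreaRect(Q[:,:2].astype(np.float32)*1000))
k=(P[:,2]>.108);Q=P[k];print("wing top",len(Q),Q.min(0),Q.mean(0),Q.max(0),cv2.minAreaRect(Q[:,:2].astype(np.float32)*1000))
im=cv2.imread("pics/scene1.png")[190:315,365:545];im2=cv2.imread("pics/top1.png")[160:255,155:305]
a=cv2.resize(im,(790,549)); cv2.imwrite("pics/c1.png",a)
E
```

```text
zmax 0.14719896100601737
case top ((531.6331176757812, 204.25796508789062), (278.5630187988281, 110.35317993164062), 72.8997802734375) 0.050620216891691716
l [0.29404384 0.95579195] n [ 0.95579195 -0.29404384]
top s-0.140 n1 t[-0.010 -0.010 -0.010] z[0.064 0.064]
top s-0.130 n89 t[-0.015 -0.000 0.015] z[0.097 0.100]
top s-0.120 n36 t[-0.013 0.000 0.014] z[0.094 0.100]
top s-0.110 n35 t[-0.008 -0.000 0.008] z[0.091 0.097]
top s-0.100 n92 t[-0.019 -0.001 0.018] z[0.098 0.120]
top s-0.090 n126 t[-0.019 -0.001 0.019] z[0.136 0.147]
top s-0.080 n18 t[-0.019 -0.009 0.018] z[0.099 0.143]
top s-0.070 n31 t[-0.008 -0.000 0.007] z[0.092 0.094]
top s-0.060 n31 t[-0.008 -0.000 0.008] z[0.091 0.095]
top s-0.050 n33 t[-0.008 -0.000 0.007] z[0.092 0.095]
top s-0.040 n35 t[-0.008 -0.000 0.008] z[0.091 0.095]
top s-0.030 n32 t[-0.008 -0.001 0.007] z[0.091 0.095]
top s-0.020 n32 t[-0.008 -0.000 0.007] z[0.091 0.095]
top s-0.010 n33 t[-0.008 -0.001 0.007] z[0.092 0.095]
top s0.000 n33 t[-0.008 -0.000 0.007] z[0.091 0.094]
top s0.010 n34 t[-0.039 -0.000 0.007] z[0.090 0.095]
top s0.020 n61 t[-0.008 0.00
[... 1821 characters left out ...]
.090 n64 t[-0.005 0.004 0.007] z[0.090 0.095]
scn s0.100 n66 t[-0.006 0.004 0.009] z[0.090 0.095]
scn s0.110 n103 t[-0.014 0.004 0.013] z[0.088 0.098]
scn s0.120 n205 t[-0.016 0.012 0.015] z[0.091 0.100]
scn s0.130 n27 t[-0.014 0.011 0.015] z[0.091 0.100]
wing scene 151 [0.49041073 0.11534477 0.10814557] [0.51176067 0.12379724 0.13243505] [0.52347828 0.13329644 0.1471734 ] ((506.456298828125, 124.43619537353516), (17.82473373413086, 30.376646041870117), 57.501487731933594)
wing top 102 [0.49109967 0.11591191 0.1146437 ] [0.50624077 0.12233962 0.13708174] [0.52173935 0.13336549 0.14719896] ((506.76556396484375, 123.84153747558594), (17.023887634277344, 30.036422729492188), 57.686912536621094)
```

View pics/c1.png

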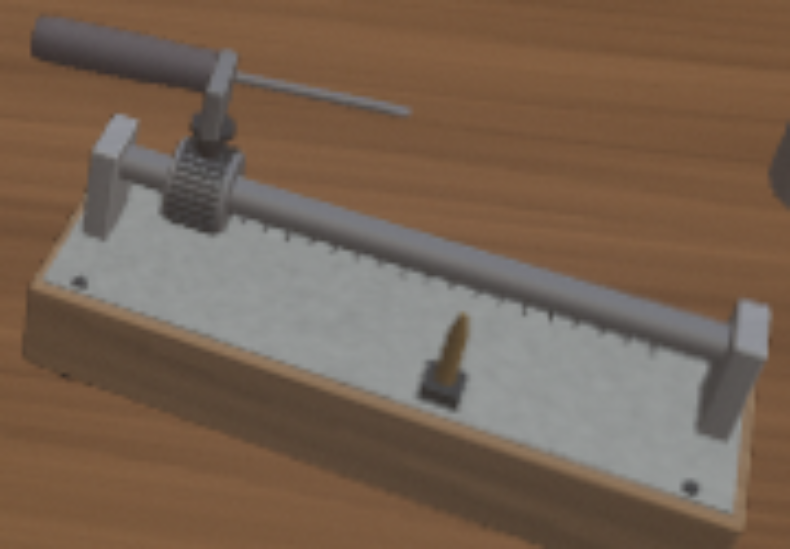

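Heights agree with the description: rod top at 0.095, wing top at 0.147, so the wing centre is at about 0.134. Next I'll refine the wing centre, its angle and the post, then plan.

```bash
python3 - <<'E'
from h import *
from scipy.spatial.transform import Rotation as R
o=np.array([.53163,.20426]);l=np.array([.29404384,.95579195]);n=np.array([l[1],-l[0]])
for f,(a,b,c,d) in(("top1",(155,260,155,303)),("scene1",(190,320,365,545))):
    z=np.load(f+".npz");P=z["W"][a:b,c:d].reshape(-1,3);P=P[z["d"][a:b,c:d].ravel()>0]
    s=(P[:,:2]-o)@l;t=(P[:,:2]-o)@n
    rod=(abs(t)<.01)&(P[:,2]>.085)&(P[:,2]<.097)&(s>-.06)&(s<.1)
    print(f,"rod slope,icpt",np.polyfit(s[rod],t[rod],1))
    for lo in(.124,.143):
        k=(P[:,2]>lo)&(abs(t)<.03);r=cv2.minAreaRect(np.c_[s,t][k].astype(np.float32)*1000)
        print(f,lo,k.sum(),"s",s[k].min(),s[k].mean(),s[k].max(),"t",t[k].min(),t[k].max(),r, "slope ds/dt",np.polyfit(t[k],s[k],1)[0])
    k=(s>-.11)&(s<-.05)&(abs(t)<.006)&(P[:,2]>.1)&(P[:,2]<.107);print("collar s",s[k].min(),s[k].max(),k.sum()) if k.any() else 0
    for lo in(.06,.07,.08,.085):
        k=(t>.025)&(P[:,2]>lo);print("post",lo,k.sum(),s[k].min(),s[k].mean(),s[k].max(),t[k].mean(),P[k,2].max())
# IK
def q(yaw):  # tool down, tool y along world angle yaw
    y=np.array([np.cos(yaw),np.sin(yaw),0]);zz=np.array([0,0,-1.]);x=np.cross(y,zz)
    return R.from_matrix(np.c_[x,y,zz]).as_quat(scalar_first=True)
p=np.r_[o-.086*l,.123]
y0=np.arctan2(l[1],l[0])
for k in(0,np.pi):
  for d in(0,1.2):
    print(k,d,p,inverse_kinematics(p,q(y0+k+d)),inverse_kinematics(np.r_[o+.03*l,.123],q(y0+k+d)))
E
```

```text
top1 rod slope,icpt [ 0.00024809 -0.00042657]
top1 0.124 83 s -0.089263563902957 -0.08512805725500823 -0.07883516912864375 t -0.015953249563553904 0.01549312288732532 ((-83.80111694335938, -0.30356597900390625), (31.41844367980957, 8.753576278686523), 84.63734436035156) slope ds/dt 0.10947911467087124
top1 0.143 48 s -0.08850799736466601 -0.08411646713428078 -0.0796549104427677 t -0.014925905128929894 0.014674891750319309 ((-83.91277313232422, -0.09804821014404297), (29.65323257446289, 8.111871719360352), 86.63177490234375) slope ds/dt 0.10714480040386973
collar s -0.09678844395868409 -0.07183783421152076 17
post 0.06 30 0.02233466732270424 0.026421344956317133 0.033020949204505504 0.03707809029978857 0.09386941329488196
post 0.07 17 0.025070702983106187 0.02689877299259682 0.02922132862330651 0.037243136106231915 0.09386941329488196
post 0.08 13 0.02518026502473631 0.027270559528757454 0.02922132862330651 0.037008610667580655 0.09386941329488196
post 0.085 8 0.02582734751116357 0.02759511938475102 0.02922132862330651 0.03693294816224077 0.09386941329488196
scene1 rod slope,icpt [0.0
[... 1339 characters left out ...]
1227930e-01 -1.17304725e-01  1.62749686e+00 -4.44089210e-16
  1.63140052e+00 -2.30111342e+00] [ 3.49135460e-01  6.54907049e-02  1.44782949e+00 -4.44089210e-16
  1.62827246e+00 -2.12320589e+00]
3.141592653589793 0 [0.50634223 0.12206189 0.123     ] [ 1.71227930e-01 -1.17304725e-01  1.62749686e+00 -4.44089210e-16
  1.63140052e+00  2.04047923e+00] [ 3.49135460e-01  6.54907049e-02  1.44782949e+00 -4.44089210e-16
  1.62827246e+00  2.21838676e+00]
3.141592653589793 1.2 [0.50634223 0.12206189 0.123     ] [ 1.71227930e-01 -1.17304725e-01  1.62749686e+00 -4.44089210e-16
  1.63140052e+00  8.40479232e-01] [ 3.49135460e-01  6.54907049e-02  1.44782949e+00 -4.44089210e-16
  1.62827246e+00  1.01838676e+00]
```

```bash
cat >> h.py <<'E'
from scipy.spatial.transform import Rotation as R
o=np.array([.53163,.20426]);l=np.array([.29404384,.95579195]);n=np.array([l[1],-l[0]])
y0=np.arctan2(l[1],l[0])+np.pi
def q(a):
    y=np.array([np.cos(y0+a),np.sin(y0+a),0]);z=np.array([0,0,-1.])
    return R.from_matrix(np.c_[np.cross(y,z),y,z]).as_quat(scalar_first=True)
def pt(s,z): return np.r_[o+s*l-.0004*n,z]
def rep(m):
    s=state();print(m,"t%.2f"%s["time"],s["ee_pos"].round(4),"F",np.round(s["ft_force"],1),"M",np.round(s["moment"],2),"gap %.4f ff %.1f"%(s["finger_gap"],s["finger_force"]))
E
python3 - <<'E'
from h import *
move_to(pt(-.0839,.22),q(.107));rep("above")
move_l(pt(-.0839,.123),.1);rep("down")
im=get_image("scene");cv2.imwrite("pics/c2.png",cv2.resize(im["frame"][100:320,330:550],(590,590)))
close();rep("closed")
E
```

```text
above t2.20 [0.5065 0.1248 0.22  ] F [ 0.7 -0.6 -0.7] M [ 0.02  0.14 -0.03] gap 0.0880 ff 0.0
down t3.32 [0.507  0.1242 0.124 ] F [-0.1 -0.1  0.9] M [-0.02  0.14 -0.04] gap 0.0881 ff 0.0
closed t4.50 [0.5066 0.1241 0.123 ] F [ 0.8 -0.1  0.6] M [-0.17  0.18 -0.01] gap 0.0157 ff 30.0
```

View pics/c2.png

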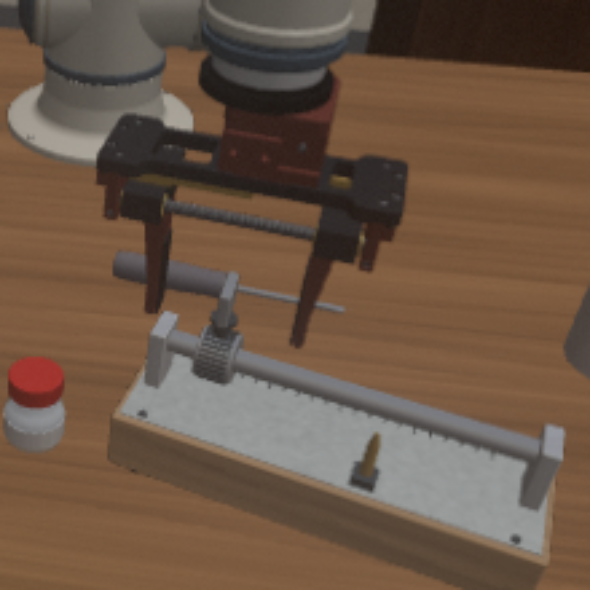

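The picture (taken before closing) shows the fingers either side of the wing, with the wing top at about (231,280) and a wider round boss under it at (222,318). The 15.7 mm gap means the tips gripped that boss instead of the 8 mm wing, so I'll regrip 12 mm higher.

```bash
python3 - <<'E'
from h import *
gripper_open();move_l(pt(-.0839,.135),.05);rep("up")
close();rep("closed")
E
```

```text
up t6.08 [0.5069 0.1242 0.1358] F [-0.4 -0.2  0.4] M [-0.03  0.15  0.01] gap 0.0880 ff 0.0
closed t7.28 [0.5066 0.1241 0.135 ] F [-0.2 -0.   0.3] M [-0.05  0.18 -0.07] gap 0.0079 ff 30.0
```

The gap is now 7.9 mm, which matches the wing. I'll turn it.

```bash
python3 - <<'E'
from h import *
for a in(.5,.9,1.2): move_to(pt(-.0839,.135),q(a));rep(a)
move_l(pt(-.0639,.135),.04);rep("slid 20")
im=get_image("scene");cv2.imwrite("pics/c3.png",cv2.resize(im["frame"][100:320,330:550],(590,590)))
E
```

```text
0.5 t7.74 [0.5066 0.1245 0.135 ] F [-0.2  0.8  0.3] M [0.24 0.11 0.05] gap 0.0077 ff 30.0
0.9 t8.21 [0.5064 0.1244 0.135 ] F [-1.2  2.6  0.5] M [0.4  0.38 0.05] gap 0.0077 ff 30.0
1.2 t8.60 [0.5062 0.1245 0.135 ] F [-2.7  2.7  0.7] M [0.5  0.72 0.1 ] gap 0.0076 ff 30.0
slid 20 t9.25 [0.5121 0.1434 0.135 ] F [-4.6  1.9  2.2] M [ 0.3   1.11 -0.01] gap 0.0075 ff 30.0
```

View pics/c3.png

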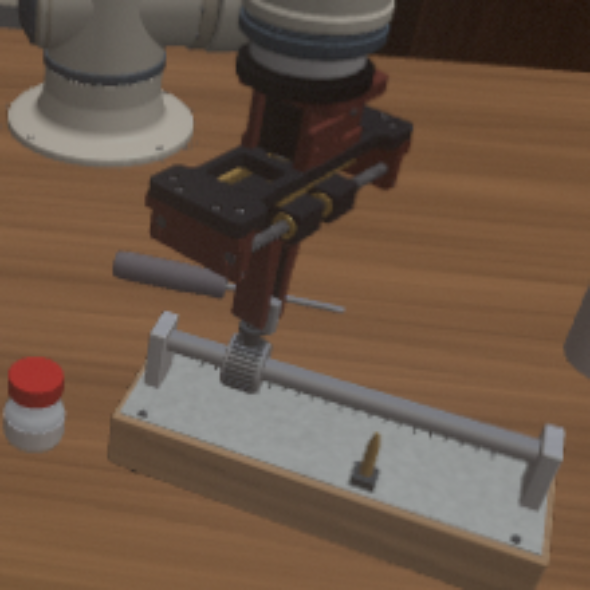

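The collar has moved along the rod to about (245,362), with low forces. I'll finish the slide, release and lift.

```bash
python3 - <<'E'
from h import *
move_l(pt(.0276,.135),.06);rep("slid")
hold(.3);gripper_open();rep("open")
move_l(pt(.0276,.26),.15)
j=state()["joint_pos"];j[0]+=.5;movej(j);rep("clear")
for nm in("scene","top"):
    im=get_image(nm);W=world(im);P=W[im["depth"]>0]
    s=(P[:,:2]-o)@l;t=(P[:,:2]-o)@n
    k=(P[:,2]>.128)&(P[:,2]<.15)&(abs(t)<.03)&(s>-.1)&(s<.1)
    r=cv2.minAreaRect(np.c_[s,t][k].astype(np.float32)*1000)
    print(nm,k.sum(),r)
    k=(P[:,2]>.08)&(P[:,2]<.1)&(abs(t-.038)<.012)&(s>-.1)&(s<.1);print("post",s[k].mean())
    if nm=="scene":cv2.imwrite("pics/c4.png",cv2.resize(im["frame"][100:320,330:550],(590,590)))
E
```

```text
slid t10.97 [0.5388 0.2308 0.135 ] F [-5.7  1.4  2.3] M [0.11 1.22 0.01] gap 0.0081 ff 30.0
open t12.56 [0.5394 0.2308 0.135 ] F [ 0.  -0.   0.1] M [-0.03  0.09  0.02] gap 0.0880 ff 0.0
clear t14.66 [0.3633 0.4602 0.2585] F [-0.  -0.1 -0.1] M [-0.11  0.03 -0.04] gap 0.0879 ff 0.0
scene 224 ((26.301639556884766, 0.1779489517211914), (32.093177795410156, 9.24160385131836), 21.412574768066406)
post 0.027702804358867645
top 70 ((26.405147552490234, -0.7455892562866211), (31.81694221496582, 8.277933120727539), 21.96757698059082)
post 0.02736640218312622
```

View pics/c4.png

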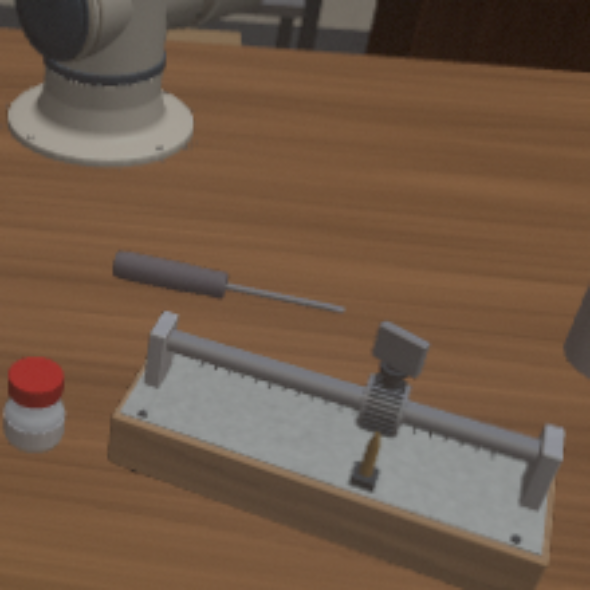

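The collar at (384,403) stands level with the post at (372,455). It is about 1 mm off along the rod, with the wing at about 1.19 rad and the arm clear.

```bash
python3 -c "
from bench import *
print(job_done())"
```

```text
the job is handed in; nothing more can be done
None
```

The job is handed in: the round collar's set screw is loose at about 1.19 rad, the collar stands about 1 mm from level with the brass post, the arm is clear, and I made no move near the other trainer; the verdict itself was not shown.

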